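Straighten the bedside cups with the ruler and open the flask

TASK

Get the bedside tea things ready: bring any blue cup that stands apart over to join the ragged row on the robot's side of the paper tape, then hold the wooden ruler by its rib, lay it down behind the row and with its straight front edge push all the cups forward together until their near sides lie in one straight line along the tape's far edge. Then, with the row straight, twist the flask's cap anticlockwise, regripping as often as needed, until it lifts free, and stand it mouth down in the middle of the cork coaster. At the end the ruler lies back lengthwise on its grey felt pad, all the cups are still upright and in line, and the canister, tumbler and tea strainer have been left alone.

Things in the scene. Friction and masses are not known exactly. Their poses are not given: they have to be found in the camera images.
- tape: flat paper tape on the stool top, 12 mm wide, 400 mm long. Origin at the middle of its FAR edge (away from the robot), at table height; x points across it away from the robot, y along it to the robot's left. A cup is right when its near side touches this far edge: its centre is then at x = +24 mm. Cups belong within the tape's length (y within 160 mm of the middle)
- cup1: small straight blue plastic cup with a white rim, 48 mm across and 60 mm tall, 70 g, stands upright; origin at the centre of its underside. There are three to five such cups; None if absent
- cup2: small straight blue plastic cup with a white rim, 48 mm across and 60 mm tall, 70 g, stands upright; origin at the centre of its underside. There are three to five such cups; None if absent
- cup3: small straight blue plastic cup with a white rim, 48 mm across and 60 mm tall, 70 g, stands upright; origin at the centre of its underside. There are three to five such cups; None if absent
- cup4: small straight blue plastic cup with a white rim, 48 mm across and 60 mm tall, 70 g, stands upright; origin at the centre of its underside. There are three to five such cups; None if absent
- cup5: small straight blue plastic cup with a white rim, 48 mm across and 60 mm tall, 70 g, stands upright; origin at the centre of its underside. There are three to five such cups; None if absent
- ruler: wooden ruler with a raised grip rib, lying flat, 160 g. Plate 330 mm long (its y), 60 mm wide (its x), 8 mm thick; the rib is 14 mm wide (x), 80 mm long (y) and rises from the plate to 42 mm above the underside. Origin on the underside right below the rib's middle; z up. The straight front edge with the tick marks lies at x = +45 mm, the back edge at x = -15 mm
- ruler_edge (a point): middle of the ruler's straight front edge, at its underside; axes as the ruler's
- pad: grey felt pad fixed on the stool, 360 mm long (its y), 90 mm wide (its x), 3 mm thick; origin at the centre of its underside. The ruler starts on it, lengthwise, its origin near the pad's and its front edge towards the pad's +x
- flask: silver vacuum flask fixed upright in a rubber foot, body 70 mm across, shoulder (where the cap sits) at 170 mm above the table, 55 mm across there; origin at the centre of its underside, z up. x points to the slot in the neck collar through which the cap's inner lug comes out; the collar is 20 mm tall
- cap: round ribbed aluminium cap, 54 mm across, 52 mm tall, 80 g, its lower 24 mm a hollow skirt; origin at the centre of its mouth (underside), z up, x towards its inner lug (dark mark on top). Turns easily without rising; locked until turned anticlockwise from above, 3.5 to 4.5 rad in all, so that its x meets the flask's x (within 0.15 rad); a stop follows there. Then lift straight up 25 mm
- coaster: round cork coaster fixed on the stool, 90 mm across, 6 mm thick; origin at the centre of its underside
- canister: closed yellow plastic canister with a spring clip, 84 mm across, 119 mm tall; bystander; origin at the centre of its underside
- tumbler: glass tumbler, 68 mm across, 90 mm tall; bystander; origin at the centre of its underside
- strainer: steel tea strainer, bowl 66 mm across and 24 mm tall, handle 145 mm along its y; bystander; origin under the bowl
Mind the look-alikes: they are no part of the job. Of the things shaped like the cap, the aluminium one is meant. What is shaped like the cup2 but turquoise is not meant.

How it is judged (in metres and radians):
On the way, in this order (a step that is already met when the one before it is completed fails the run):
1. the ruler is held down flat behind the row, lengthwise to the tape, with all the cups standing upright within the tape's length, none beyond the line and not yet all at it (contact force between the fingers and ruler above 1 N and height (world z) of ruler below 0.012 m and y of cup1 in the frame of tape between -0.18 and 0.18 m and angle between each of cup1, cup2, cup3, cup4, cup5's own z axis and vertical below 0.1 rad and height (world z) of each of cup1, cup2, cup3, cup4, cup5 below 0.006 m and y of cup2 in the frame of tape between -0.18 and 0.18 m and y of cup3 in the frame of tape between -0.18 and 0.18 m and y of cup4 in the frame of tape between -0.18 and 0.18 m and y of cup5 in the frame of tape between -0.18 and 0.18 m and x of ruler_edge in the frame of tape below -0.025 m and angle between the y axis of ruler and the y axis of tape, either way round below 0.25 rad and x of each of cup1, cup2, cup3, cup4, cup5 in the frame of tape below 0.031 m and not (x of each of cup1, cup2, cup3, cup4, cup5 in the frame of tape above 0.017 m)), for 0.1 s.
2. the held ruler's front edge has brought all the cups to the line (contact force between the fingers and ruler above 1 N and height (world z) of ruler below 0.012 m and y of cup1 in the frame of tape between -0.18 and 0.18 m and angle between each of cup1, cup2, cup3, cup4, cup5's own z axis and vertical below 0.1 rad and height (world z) of each of cup1, cup2, cup3, cup4, cup5 below 0.006 m and y of cup2 in the frame of tape between -0.18 and 0.18 m and y of cup3 in the frame of tape between -0.18 and 0.18 m and y of cup4 in the frame of tape between -0.18 and 0.18 m and y of cup5 in the frame of tape between -0.18 and 0.18 m and x of cup1 in the frame of tape between 0.017 and 0.031 m and x of cup2 in the frame of tape between 0.017 and 0.031 m and x of cup3 in the frame of tape between 0.017 and 0.031 m and x of cup4 in the frame of tape between 0.017 and 0.031 m and x of cup5 in the frame of tape between 0.017 and 0.031 m and x of ruler_edge in the frame of tape between -0.012 and 0.009 m and angle between the y axis of ruler and the y axis of tape, either way round below 0.08 rad), for 0.2 s.
3. the cap has been lifted free of the flask (z of cap in the frame of flask above 0.195 m), for 0.1 s.
At the end, for the whole second after the job is handed in: Every cup upright, near side within 7 mm of the tape's far edge, centre within 180 mm of its middle; ruler flat on the pad, within 30 mm of its origin and 0.2 rad lengthwise; cap mouth down within 20 mm of the coaster's centre; all released and at rest (y of cup1 in the frame of tape between -0.18 and 0.18 m and angle between each of cup1, cup2, cup3, cup4, cup5, cap's own z axis and vertical below 0.1 rad and height (world z) of each of cup1, cup2, cup3, cup4, cup5 below 0.006 m and y of cup2 in the frame of tape between -0.18 and 0.18 m and y of cup3 in the frame of tape between -0.18 and 0.18 m and y of cup4 in the frame of tape between -0.18 and 0.18 m and y of cup5 in the frame of tape between -0.18 and 0.18 m and x of cup1 in the frame of tape between 0.017 and 0.031 m and x of cup2 in the frame of tape between 0.017 and 0.031 m and x of cup3 in the frame of tape between 0.017 and 0.031 m and x of cup4 in the frame of tape between 0.017 and 0.031 m and x of cup5 in the frame of tape between 0.017 and 0.031 m and linear speed of each of cup1, cup2, cup3, cup4, cup5, ruler, cap below 0.02 m/s and horizontal distance between ruler and pad below 0.03 m and angle between the y axis of ruler and the y axis of pad, either way round below 0.2 rad and height (world z) of ruler below 0.008 m and horizontal distance between cap and coaster below 0.02 m and height (world z) of cap between 0.003 and 0.01 m); the robot touches nothing.
It fails at once if the canister is moved more than 15 mm (distance of canister from where it was at the start of the episode above 0.015 m).
It fails at once if the tumbler is moved more than 15 mm (distance of tumbler from where it was at the start of the episode above 0.015 m).
It fails at once if the strainer is moved more than 15 mm (distance of strainer from where it was at the start of the episode above 0.015 m).
Of cup1, cup2, cup3, cup4, cup5 only 3 to 5 are there at a start; the rules pass over those that are not, and their reading is None.
At some moment in a run one of cup1, cup2, cup3, cup4, cup5 may be knocked a few centimetres aside while the robot is not near it.
It also fails if it takes over 210 s, if anything falls off the work surface, if the arm or the gripper's body presses on something with over 40 N, if the wrist force passes 120 N, or if a joint passes its speed limit or range.

ROBOT

A 7-joint arm with a two-finger parallel gripper is mounted at the origin on the work surface. World frame = base frame: x ahead of the robot, y to its left, z up, the work surface at z = 0. Lengths are in mm, angles in rad, forces in N, time in s.
With the tool pointing down it reaches from about 425 to 875 mm from the base axis. Payload 8.4 kg.
Tool frame: the origin (TCP) lies between the finger pads; the fingertips stand 19 mm ahead of it and the grasp point (between the pads) is the TCP; z points along the fingers, y is the line along which they close (so a half turn about z gives the same grasp; the last joint's range is limited). The gripper opens to 87 mm and grips with 3 to 60 N. Pads are 19 mm wide; open, the fingers measure 117 mm over their backs; the gripper's body (75 mm by 190 mm) begins 51 mm behind the grasp point.
Start: joints at [-1.29, 0.333, 0.04, 1.465, -0.013, 1.343, -0.059], TCP at [240.977, 603.651, 241.546] pointing down, gripper open.
Joint ranges: [-2.58, 2.58], [-0.38, 2.09], [-1.3, 1.39], [0.25, 2.4], [-1.5, 4.64], [0.08, 2.09], [-2.65, 2.65]. Speed limits (rad/s): [2.22, 2.22, 2.79, 2.79, 3.14, 3.14, 3.14].

INTERFACE

Orientations are given as a unit quaternion [w, x, y, z].
In Python, from cell import ctrl gives the robot as it stands. The module is installed in compiled form; this text tells all that it offers.
- The arm moves only by the tool move_arm, never from a script. Its argument "rows" is a list of rows, each a list of 7 numbers: the shift along the world's x, y, z in cm, then the turn, a rotation vector about the world's x, y, z in rad, then the opening, from -1 (shut) to 1 (fully open). In form: [[x, y, z, rx, ry, rz, fingers], ...]. A call has 1 to 12 rows; each row shifts and turns the commanded pose from where the row before left it; what a row does not reach is not made up. A row lasts 1/8 s, in which the tool goes at most 62.5 mm and 10.7 degrees, less where a joint would pass 70% of its speed; a pose out of reach is approached as far as the arm can. A call is refused whole if a number of a shift passes 6.25 or a number of a turn 0.188, either way. A call with a gripper value outside its range is refused whole. The fingers move at their own pace and stop on an object; "grip_force" is the grip in N (left out, the last holds). Time passes only in rows, so rows that do not move let the fingers close. It gives the time, the measured TCP pose, the force, the opening and the grip force at its end, in the units of the state.
- ctrl.get_state(): the state, without advancing time (a new reading comes with each control period).
- ctrl.read_camera(name): name is "scene" or "top" or "wrist"; returns a dict with "image" (400x640x3 uint8, red, green, blue), "fx", "fy", "cx", "cy" (pixels), "xyz" and "rotation" of the camera in the world. Camera axes: x right, y down, z forward; pixel columns grow to the right and rows downward; lengths in mm; the calibration is good to about 2 mm. A picture is of the moment at which its call begins. There is no depth.
- ctrl.close_job(): hands the job in; it is judged then, once.
The state is a dict: "clock": time; "qpos": joint angles; "qvel": joint speeds; "tau": joint torques, N m; "tool_pos": TCP position; "ee_rot": TCP orientation; "wrist_force": force on the tool from outside, world axes, zero at the start; "wrist_torque": the same for the moment, N m; "grip_width": opening from 0.0 (shut) to 1.0 (fully open); "grip_force": force on a finger pad.
Only numpy, scipy, OpenCV 4.12 (cv2) and the standard library are available. Lean on these libraries where they do the work, as an engineer would, in place of code of your own. Each camera call takes 0.05 s, during which the arm holds its last target. There are 200 camera calls.

## Working session

There is one attempt and no reset: what is moved stays moved. The work goes in short steps, Python scripts to look and compute and a tool call to move; the robot and the scene stay as the last step left them, time stands still between calls to the robot, and variables do not carry over. Pictures are saved under pics/ and viewed, at most 14 in all, crops included, and the job is handed in when it is done.

Besides the shell and the picture viewer there is one more tool, called after ">>>" as name(argument=value, ...), one argument or row to a line, values as JSON. move_arm: Moves the arm, as the interface text tells. Its arguments: {"type":"object","properties":{"rows":{"type":"array","items":{"type":"array","items":{"type":"number"}}},"grip_force":{"type":"number"}},"required":["rows"]}

```bash
mkdir -p pics; cat > h.py <<'E'
import numpy as np, cv2, pickle
from cell import ctrl
def shot(n,f):
    c=ctrl.read_camera(n); cv2.imwrite(f'pics/{f}.png',c['image'][:,:,::-1]); pickle.dump(c,open(f'pics/{f}.pkl','wb')); return c
def load(f): return pickle.load(open(f'pics/{f}.pkl','rb'))
def R(c):
    r=np.array(c['rotation'],float)
    if r.size==4:
        from scipy.spatial.transform import Rotation as Q
        return Q.from_quat([r[1],r[2],r[3],r[0]]).as_matrix()
    return r.reshape(3,3)
def ray(c,u,v):
    d=R(c)@np.array([(u-c['cx'])/c['fx'],(v-c['cy'])/c['fy'],1.]); return np.array(c['xyz'],float),d
def at(c,u,v,z):
    o,d=ray(c,u,v); return (o+d*(z-o[2])/d[2]).round(1)
def proj(c,p):
    q=R(c).T@(np.array(p,float)-np.array(c['xyz'],float)); return np.array([c['fx']*q[0]/q[2]+c['cx'],c['fy']*q[1]/q[2]+c['cy']]).round(1)
def tri(*cuv):
    A=np.zeros((3,3));b=np.zeros(3)
    for c,u,v in cuv:
        o,d=ray(c,u,v); d=d/np.linalg.norm(d); M=np.eye(3)-np.outer(d,d); A+=M;b+=M@o
    return np.linalg.solve(A,b).round(1)
E
python3 - <<'E'
from h import *
for n in ['scene','top','wrist']:
    c=shot(n,n+'0'); print(n,c['xyz'],c['rotation'],c['fx'],c['cx'],c['cy'])
print(ctrl.get_state())
E
```

```text
scene [1520.24219808  577.45689889  848.74218821] [-0.23012635  0.43621356  0.76784623 -0.40886643] 472.643363334593 321.0448709987339 197.94397514314375
top [ 335.41641401   16.58881679 1159.77774129] [-0.07922105  0.71105079 -0.6948507   0.07289239] 440.5137477421814 320.6517318708682 196.43564392221143
wrist [179.3273317  628.59009046 384.8149923 ] [0.10299517 0.82192772 0.55602991 0.06824632] 276.43041184348306 316.9057664728485 198.20124712030773
{'clock': 0.15, 'qpos': array([-1.29021548,  0.33376729,  0.03987203,  1.46608322, -0.01336153,
        1.34328621, -0.05850037]), 'qvel': array([ 1.66932507e-04, -1.86869913e-03,  1.16405949e-03, -3.45124450e-03,
       -8.35317039e-04,  9.08424741e-04,  2.74460087e-05]), 'tau': array([ 2.38294037e-03, -6.56842732e+01,  1.33717597e+00, -4.04108655e+01,
       -5.94562548e-02,  4.18289483e-02,  1.48133672e-04]), 'tool_pos': array([240.86836097, 603.35197269, 240.84409226]), 'ee_rot': array([-6.10066831e-05,  1.88753589e-01,  9.82024273e-01, -6.36588946e-04]), 'wrist_force': array([ 0.25810771,  0.20360417, -0.30500276]), 'wrist_torque': array([-0.03330198, -0.04347629,  0.0677398 ]), 'grip_force': 0.0, 'grip_width': 0.9991151560568726}
```

View pics/top0.png

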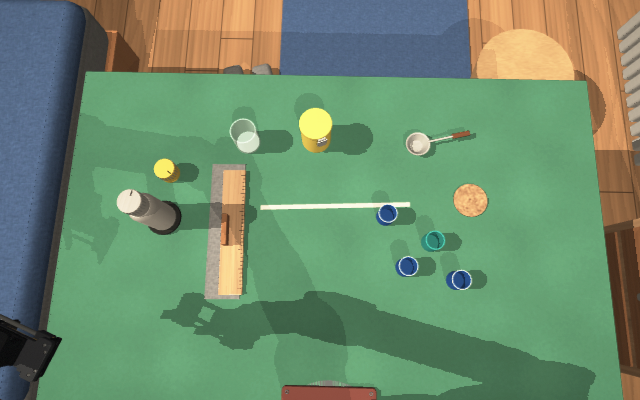

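View pics/scene0.png

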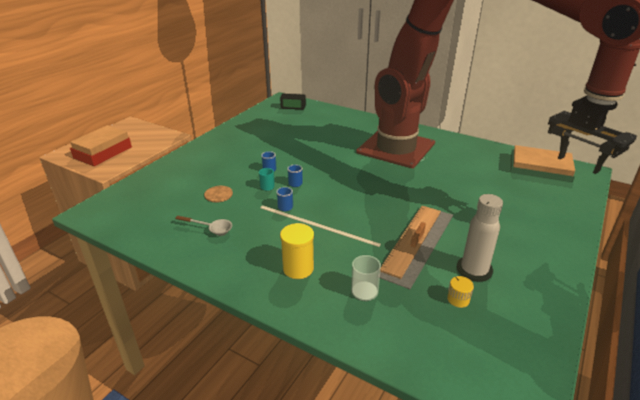

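Top view: blue cups at (387,214), (407,266) and (459,280), with a turquoise look-alike at (433,240). The aluminium cap is on the flask at (130,202) and its yellow look-alike is at (167,170). The tape runs from (261,207) to (410,204). The ruler rib is at (225,229), the coaster at (471,200), the strainer at (418,144), the canister at (316,130) and the tumbler at (245,135).

```bash
python3 - <<'E'
from h import *
T=load('top0');S=load('scene0')
im=T['image'];hsv=cv2.cvtColor(im,cv2.COLOR_RGB2HSV)
def comps(m,name,amin):
    n,l,s,ce=cv2.connectedComponentsWithStats(m.astype(np.uint8))
    for i in range(1,n):
        if s[i,4]>amin: print(name,s[i],ce[i].round(1))
comps((hsv[:,:,2]>190)&(hsv[:,:,1]<60)&(np.indices(im.shape[:2])[0]<230),'white',15)
for n,a in (('top',T),('scene',S)):
    h=cv2.cvtColor(a['image'],cv2.COLOR_RGB2HSV)
    comps((h[:,:,0]>107)&(h[:,:,0]<125)&(h[:,:,1]>120),n+' blue',40)
    comps((h[:,:,0]>85)&(h[:,:,0]<100)&(h[:,:,1]>150),n+' turq',40)
# guesses
for k,uv in dict(A=(387,214),B=(407,266),C=(459,280),tq=(433,241)).items(): print(k,at(T,*uv,30))
for k,uv in dict(tapeL=(261,206),tapeR=(410,204)).items(): print(k,at(T,*uv,0))
print('coaster',at(T,471,200,6),'strainer',at(T,418,144,24),'can',at(T,316,123,119),'tumb',at(T,243,131,90))
for k,uv in dict(p1=(214,164),p2=(245,165),p3=(205,298),p4=(242,298)).items(): print('pad',at(T,*uv,3))
print('cap',tri((T,129,202),(S,490,203)))
print('rib',tri((T,225,229),(S,420,232)))
def big(c,x0,y0,w,h,k): return cv2.resize(c['image'][y0:y0+h,x0:x0+w],None,fx=k,fy=k,interpolation=cv2.INTER_CUBIC)
a=big(T,365,190,130,110,3); b=big(T,90,140,180,165,2); c=big(S,460,180,60,110,3)
out=np.zeros((700,800,3),np.uint8)
out[:330,:390]=a; out[:330,395:755]=b; 
out[335:665,:180]=c; d=big(S,240,140,80,80,4)[:330]; out[335:335+320,190:510]=d
e=big(S,370,195,90,90,3); out[335:605,520:790]=e
cv2.imwrite('pics/crop0.png',cv2.resize(out[:670],(716,600))[:,:,::-1])
E
```

```text
white [230 118  29  35 442] [246.7 138.9]
white [406 132  47  23 359] [421.7 142.3]
white [116 189  25  24 441] [128.1 200.8]
white [260 202 150   9 718] [333.2 205.5]
white [130 215  11   5  29] [134.6 217.3]
top blue [380 205  16  16 205] [387.8 212.5]
top blue [401 257  16  18 222] [408.4 265.6]
top blue [447 271  10  18  71] [450.2 280.1]
top blue [454 271  17  18 224] [461.5 279.1]
A [ 539.8 -143.9   30. ]
B [ 407.1 -193.4   30. ]
C [ 375.3 -323.4   30. ]
tq [ 472.1 -261.1   30. ]
tapeL [559.3 189.6   0. ]
tapeR [ 573.8 -210.     0. ]
coaster [ 587.1 -371.6    6. ] strainer [ 735.1 -230.1   24. ] can [751.6  44.9 119. ] tumb [737.3 232.9  90. ]
pad [672.9 324.    3. ]
pad [671.9 238.9   3. ]
pad [315.5 320.1   3. ]
pad [317.8 225.2   3. ]
cap [521.9 447.9 209.9]
rib [489.9 276.7  31.7]
```

View pics/crop0.png

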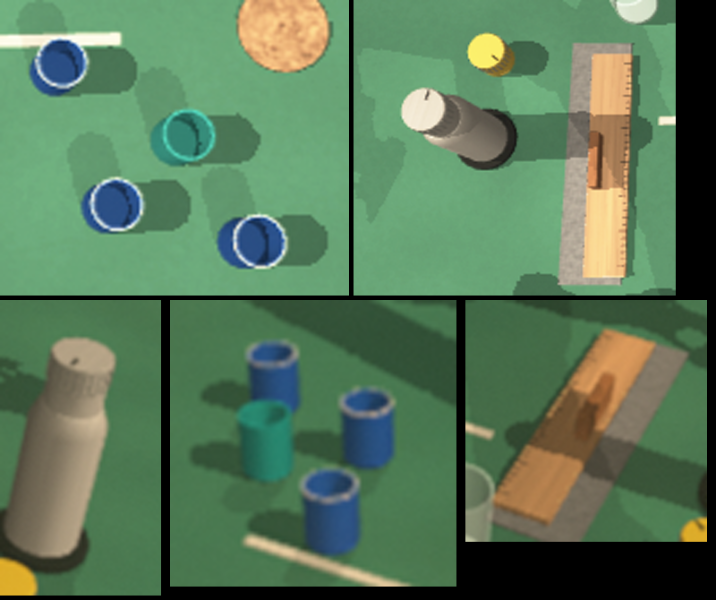

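```bash
python3 - <<'E'
from h import *
T=load('top0');S=load('scene0')
for n,a,b in [('A',(387.7,213.8),(284.7,191.4)),('B',(408.2,266),(295,167.9)),('C',(461.5,279.8),(268.8,154.2)),('cap',(130.5,201.5),(490.9,200.5)),('tq',(435,239.9),(266.3,171))]:
    print(n,tri((T,*a),(S,*b)),at(T,*a,60),at(S,*b,60))
r=[at(T,*p,11) for p in [(245.6,169.6),(241.1,294.7),(223.8,170.2),(218.8,294.2)]]
print('ruler',r, (r[0]+r[1])/2,(r[2]+r[3])/2,[np.degrees(np.arctan2(*(r[i]-r[i+1])[[1,0]])) for i in (0,2)])
# tape fit
im=T['image'];h=cv2.cvtColor(im,cv2.COLOR_RGB2HSV)
m=((h[:,:,2]>190)&(h[:,:,1]<60)).astype(np.uint8); m[:200]=0;m[212:]=0;m[:,:255]=0;m[:,415:]=0
ys,xs=np.nonzero(m); P=np.array([at(T,x,y,0)[:2] for x,y in zip(xs,ys)])
c,sz,ang=cv2.minAreaRect(P.astype(np.float32)); print('tape',c,sz,ang)
k=np.polyfit(P[:,1],P[:,0],1); print('x=',k, 'yaw(deg) of tape y vs world y',-np.degrees(np.arctan(k[0])))
for yy in (-150,-60,30): print('far edge at y',yy,np.polyval(k,yy)+6)
# coaster
m=((h[:,:,0]>5)&(h[:,:,0]<22)&(h[:,:,1]>70)).astype(np.uint8); m[:180]=0;m[220:]=0;m[:,:450]=0;m[:,490:]=0
ys,xs=np.nonzero(m); print('coaster px',(xs.min()+xs.max())/2,(ys.min()+ys.max())/2,at(T,(xs.min()+xs.max())/2,(ys.min()+ys.max())/2,6))
E
```

```text
A [ 536.6 -143.2   53. ] [ 534.9 -141.4   60. ] [ 545.4 -137.9   60. ]
B [ 405.8 -192.1   56. ] [ 405.2 -190.7   60. ] [ 411.7 -189.    60. ]
C [ 375.1 -321.8   56.8] [ 374.8 -320.5   60. ] [ 379.8 -318.6   60. ]
cap [521.2 445.5 215.1] [552.  515.1  60. ] [275.8 413.9  60. ]
tq [ 472.2 -260.3   57.3] [ 471.4 -258.8   60. ] [ 475.9 -258.5   60. ]
ruler [array([656.7, 235. ,  11. ]), array([326. , 226.5,  11. ]), array([653.7, 294. ,  11. ]), array([325.9, 283.5,  11. ])] [491.35 230.75  11.  ] [489.8  288.75  11.  ] [np.float64(1.4723523441609454), np.float64(1.8346554484376596)]
tape (563.8513793945312, -7.670867919921875) (21.869171142578125, 400.0453186035156) 1.2826050519943237
x= [-4.28726696e-02  5.65007123e+02] yaw(deg) of tape y vs world y 2.4549196594415412
far edge at y -150 577.4380232187219
far edge at y -60 573.5794829552516
far edge at y 30 569.7209426917811
coaster px 470.0 200.0 [ 587.1 -369.     6. ]
```

>>> move_arm(
  rows=[
    [0, 0, 6, 0, 0, -0.11, 1],
    [3.6, -4.5, 0, 0, 0, -0.11, 1],
    [3.6, -4.5, 0, 0, 0, -0.11, 1],
    [3.6, -4.5, 0, 0, 0, -0.11, 1],
    [3.6, -4.5, 0, 0, 0, -0.11, 1],
    [3.6, -4.5, 0, 0, 0, -0.11, 1],
    [3.6, -4.5, 0, 0, 0, -0.11, 1],
    [3.6, -4.5, 0, 0, 0, -0.11, 1],
    [3.6, -4.5, 0, 0, 0, -0.11, 1],
    [3.6, -4.5, 0, 0, 0, -0.11, 1],
    [3.6, -4.5, 0, 0, 0, -0.11, 1],
  ],
)

```text
clock: 1.52
tool_pos: [601.8, 152.2, 301.5]
ee_rot: [-0.0, 0.715, 0.699, 0.0]
wrist_force: [0.1, 1.0, 0.8]
grip_width: 1.003
grip_force: 0.0
```

>>> move_arm(
  rows=[
    [-2.2, -4.7, 0, 0, 0, -0.1, 1],
    [-2.2, -4.7, 0, 0, 0, -0.1, 1],
    [-2.2, -4.7, 0, 0, 0, -0.1, 1],
    [-2.2, -4.7, 0, 0, 0, -0.1, 1],
    [-2.2, -4.7, 0, 0, 0, -0.1, 1],
    [-2.2, -4.7, 0, 0, 0, -0.1, 1],
    [-2.2, -4.7, 0, 0, 0, -0.1, 1],
    [-2.2, -4.7, 0, 0, 0, -0.1, 1],
    [-2.2, -4.7, 0, 0, 0, -0.1, 1],
    [0, 0, -3, 0, 0, 0, 1],
    [0, 0, 0, 0, 0, 0, 1],
  ],
)

```text
clock: 2.9
tool_pos: [401.7, -269.0, 270.2]
ee_rot: [-0.001, 0.947, 0.32, -0.001]
wrist_force: [0.1, 0.4, 0.1]
grip_width: 1.002
grip_force: 0.0
```

```bash
python3 - <<'E'
from h import *
s=ctrl.get_state();print(s['clock'],s['tool_pos'],s['ee_rot'],s['qpos'])
c=shot('wrist','w1');shot('top','t1')
for n,p in dict(A=(536,-143,60),B=(406,-191.5,60),C=(375.5,-321,60)).items(): print(n,proj(c,p))
E
```

```text
2.9 [ 401.73231288 -269.01041796  270.19425446] [-0.00103954  0.94749812  0.31975758 -0.00115054] [-0.42940612 -0.09214531  0.8906437   1.84471512  0.07340436  1.3585893
 -0.47639966]
A [300.7  22.3]
B [270.5 141.5]
C [336.4 219. ]
```

View pics/w1.png

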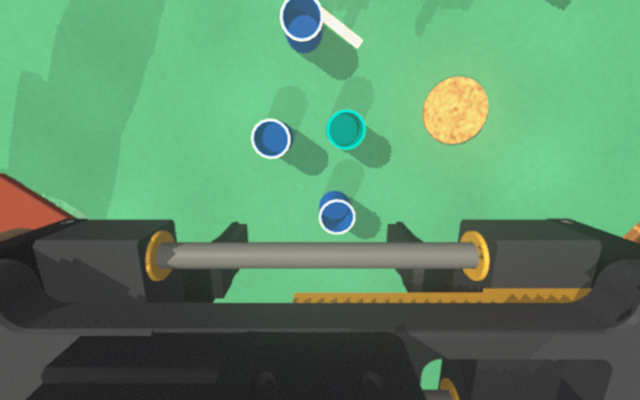

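The wrist view shows cup C's rim at (337,216), B at (271,138), A at (301,17), turquoise at (347,130) and the coaster at (456,110).

```bash
python3 - <<'E'
from h import *
T=load('top0');c=load('w1')
for n,a,b in [('A',(387.7,213.8),(301.5,17.5)),('B',(408.2,266),(271,138.5)),('C',(461.5,279.8),(337,216.5)),('tq',(435,239.9),(347,129.5)),('coaster',(470,200),(456,110))]:
    print(n,tri((T,*a),(c,*b)),at(c,*b,60),at(c,*b,6))
E
```

```text
A [ 537.  -141.4   63.2] [ 540.4 -140.8   60. ] [ 553.3 -127.5    6. ]
B [ 407.2 -190.5   55.5] [ 409.4 -189.9   60. ] [ 402.3 -184.1    6. ]
C [ 375.5 -323.9   45.9] [ 378.8 -319.4   60. ] [ 367.  -333.3    6. ]
tq [ 474.3 -260.5   50.1] [ 475.6 -258.9   60. ] [ 478.5 -263.6    6. ]
coaster [ 577.8 -354.6   48.5] [ 574.  -350.4   60. ] [ 591.9 -369.     6. ]
```

>>> move_arm(
  rows=[
    [-1.2, -2.5, 0, 0, 0, 0, 1],
    [-1.2, -2.6, -3, 0, 0, 0, 1],
    [0, 0, -5, 0, 0, 0, 1],
    [0, 0, -5, 0, 0, 0, 1],
    [0, 0, -4, 0, 0, 0, 1],
    [0, 0, -3, 0, 0, 0, 1],
    [0, 0, -2, 0, 0, 0, 1],
    [0, 0, -1.2, 0, 0, 0, 1],
    [0, 0, 0, 0, 0, 0, 1],
    [0, 0, 0, 0, 0, 0, -1],
    [0, 0, 0, 0, 0, 0, -1],
    [0, 0, 0, 0, 0, 0, -1],
  ],
  grip_force=15,
)

```text
clock: 4.5
tool_pos: [379.3, -320.4, 40.0]
ee_rot: [0.0, 0.947, 0.32, 0.0]
wrist_force: [0.2, 0.7, -0.2]
grip_width: 0.744
grip_force: 0.0
```

>>> move_arm(
  rows=[
    [0, 0, 0, 0, 0, 0, -1],
    [0, 0, 0, 0, 0, 0, -1],
    [0, 0, 0, 0, 0, 0, -1],
  ],
)

```text
clock: 4.88
tool_pos: [379.0, -320.3, 39.6]
ee_rot: [-0.0, 0.947, 0.32, 0.0]
wrist_force: [0.2, 1.5, 2.9]
grip_width: 0.552
grip_force: 15.0
```

>>> move_arm(
  rows=[
    [0, 0, 3, 0, 0, 0, -1],
    [0, 0, 4, 0, 0, 0, -1],
    [1, 2, 3, 0, 0, 0.1, -1],
    [2.6, 4, 0, 0, 0, 0.15, -1],
    [2.6, 4, 0, 0, 0, 0.15, -1],
    [2.6, 4, 0, 0, 0, 0.15, -1],
    [2.6, 4, 0, 0, 0, 0.15, -1],
    [2.6, 4, 0, 0, 0, 0.12, -1],
    [1.8, 4, 0, 0, 0, 0.1, -1],
    [0, 0, 0, 0, 0, 0, -1],
    [0, 0, -5, 0, 0, 0, -1],
    [0, 0, -2.5, 0, 0, 0, -1],
  ],
)

```text
clock: 6.38
tool_pos: [535.5, -61.2, 62.5]
ee_rot: [-0.001, 0.707, 0.707, -0.001]
wrist_force: [0.4, -0.2, -0.1]
grip_width: 0.543
grip_force: 15.0
```

>>> move_arm(
  rows=[
    [0, 0, -1.5, 0, 0, 0, -1],
    [0, 0, -0.6, 0, 0, 0, -1],
    [0, 0, -0.4, 0, 0, 0, -1],
    [0, 0, 0, 0, 0, 0, -1],
    [0, 0, 0, 0, 0, 0, -1],
  ],
)

```text
clock: 7.0
tool_pos: [537.4, -60.3, 40.1]
ee_rot: [0.0, 0.707, 0.707, 0.0]
wrist_force: [0.1, 0.3, -0.7]
grip_width: 0.541
grip_force: 15.0
```

>>> move_arm(
  rows=[
    [0, 0, 0, 0, 0, 0, 1],
    [0, 0, 0, 0, 0, 0, 1],
    [0, 0, 0, 0, 0, 0, 1],
    [0, 0, 0, 0, 0, 0, 1],
    [0, 0, 4, 0, 0, 0, 1],
    [0, 0, 5, 0, 0, 0, 1],
    [-4.3, -4.3, 1, 0, 0, 0, 1],
    [-4.3, -4.3, 0, 0, 0, 0, 1],
    [-4.3, -4.3, 0, 0, 0, 0, 1],
    [0, 0, 0, 0, 0, 0, 1],
    [0, 0, 0, 0, 0, 0, 1],
  ],
)

```text
clock: 8.38
tool_pos: [408.4, -189.0, 139.8]
ee_rot: [0.0, 0.707, 0.707, 0.001]
wrist_force: [0.9, -0.6, -0.5]
grip_width: 0.998
grip_force: 0.0
```

```bash
python3 - <<'E'
from h import *
s=ctrl.get_state();print(s['clock'],s['tool_pos'])
c=shot('wrist','w2');shot('top','t2')
print(proj(c,(408,-190,60)))
E
```

```text
8.375 [ 408.43914455 -188.96142303  139.77763625]
[316.1 211.2]
```

View pics/w2.png

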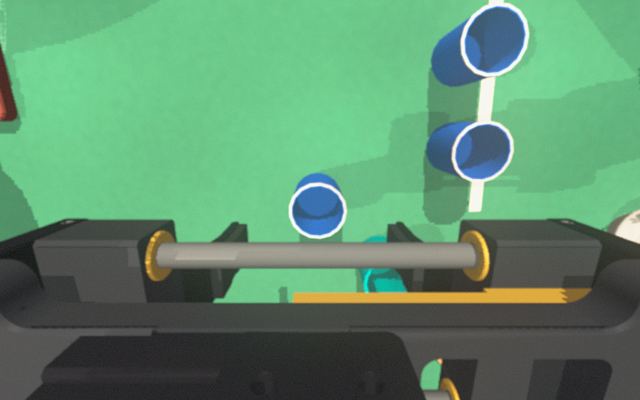

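The picture shows cup B's rim at (318,210), within 2 px of the prediction. Cup C stands in the row and A is beyond it, so I descend on B.

>>> move_arm(
  rows=[
    [0, 0, -4, 0, 0, 0, 1],
    [0, 0, -4, 0, 0, 0, 1],
    [0, 0, -1.5, 0, 0, 0, 1],
    [0, 0, -0.5, 0, 0, 0, 1],
    [0, 0, 0, 0, 0, 0, 1],
    [0, 0, 0, 0, 0, 0, -1],
    [0, 0, 0, 0, 0, 0, -1],
    [0, 0, 0, 0, 0, 0, -1],
    [0, 0, 0, 0, 0, 0, -1],
    [0, 0, 0, 0, 0, 0, -1],
    [0, 0, 0, 0, 0, 0, -1],
  ],
)

```text
clock: 9.85
tool_pos: [408.0, -189.3, 39.6]
ee_rot: [-0.0, 0.707, 0.707, 0.0]
wrist_force: [-0.3, -0.5, 1.6]
grip_width: 0.548
grip_force: 15.0
```

>>> move_arm(
  rows=[
    [0, 0, 4, 0, 0, 0, -1],
    [0, 0, 6, 0, 0, 0, -1],
    [2.5, 4.2, 0, 0, 0, 0, -1],
    [2.5, 4.2, 0, 0, 0, 0, -1],
    [2.5, 4.2, 0, 0, 0, 0, -1],
    [2.5, 4.2, 0, 0, 0, 0, -1],
    [2.5, 4.2, 0, 0, 0, 0, -1],
    [0, 0, 0, 0, 0, 0, -1],
    [0, 0, -4, 0, 0, 0, -1],
    [0, 0, -3.5, 0, 0, 0, -1],
    [0, 0, -1.5, 0, 0, 0, -1],
    [0, 0, -0.6, 0, 0, 0, -1],
  ],
)

```text
clock: 11.35
tool_pos: [532.7, 20.1, 43.3]
ee_rot: [-0.0, 0.707, 0.707, -0.0]
wrist_force: [0.7, 0.7, -1.4]
grip_width: 0.544
grip_force: 15.0
```

>>> move_arm(
  rows=[
    [0, 0, -0.4, 0, 0, 0, -1],
    [0, 0, 0, 0, 0, 0, -1],
  ],
)

```text
clock: 11.6
tool_pos: [533.4, 20.7, 40.2]
ee_rot: [0.0, 0.707, 0.707, 0.0]
wrist_force: [-0.4, -0.5, 0.0]
grip_width: 0.547
grip_force: 15.0
```

>>> move_arm(
  rows=[
    [0, 0, 0, 0, 0, 0, 1],
    [0, 0, 0, 0, 0, 0, 1],
    [0, 0, 0, 0, 0, 0, 1],
    [0, 0, 0, 0, 0, 0, 1],
    [0, 0, 5, 0, 0, 0, 1],
    [0, 0, 5, 0, 0, 0, 1],
    [-0.8, 4.3, 4, 0, 0, -0.18, 1],
    [-0.7, 4.3, 0, 0, 0, -0.18, 1],
    [-0.7, 4.3, 0, 0, 0, -0.18, 1],
    [-0.7, 4.2, 0, 0, 0, -0.18, 1],
    [-0.7, 4.2, 0, 0, 0, -0.18, 1],
    [-0.7, 4.2, 0, 0, 0, -0.18, 1],
  ],
)

```text
clock: 13.1
tool_pos: [490.6, 273.0, 175.8]
ee_rot: [-0.0, 0.968, 0.249, 0.0]
wrist_force: [0.9, 0.2, 0.7]
grip_width: 0.997
grip_force: 0.0
```

>>> move_arm(
  rows=[
    [0, 0, 0, 0, 0, -0.18, 1],
    [0, 0, 0, 0, 0, -0.14, 1],
    [0, 0, 0, 0, 0, -0.14, 1],
    [0, 0, 0, 0, 0, 0, 1],
    [0, 0, 0, 0, 0, 0, 1],
  ],
)

```text
clock: 13.72
tool_pos: [490.9, 271.7, 175.6]
ee_rot: [-0.0, 1.0, 0.026, 0.0]
wrist_force: [0.7, 0.5, -0.9]
grip_width: 0.999
grip_force: 0.0
```

```bash
python3 - <<'E'
from h import *
s=ctrl.get_state();print(s['clock'],s['tool_pos'],s['ee_rot'],s['qpos'])
c=shot('wrist','w3');shot('top','t3')
print(proj(c,(530,275,42)),proj(c,(450,274,42)))
a=c['image'];b=load('t3')['image'][150:310,200:480]
out=np.zeros((600,640,3),np.uint8);out[:260]=a[:260];out[270:270+320,:560]=cv2.resize(b,None,fx=2,fy=2)
cv2.imwrite('pics/v3.png',out[:,:,::-1])
E
```

```text
13.725 [490.93421454 271.70420525 175.62694641] [-9.45141712e-06  9.99653476e-01  2.63235072e-02  1.87418211e-05] [-1.29070804  0.25028423  0.82468335  1.80339917 -0.1985478   1.17346177
 -1.92227122]
[315.9 156.9] [313.1 232. ]
```

View pics/v3.png

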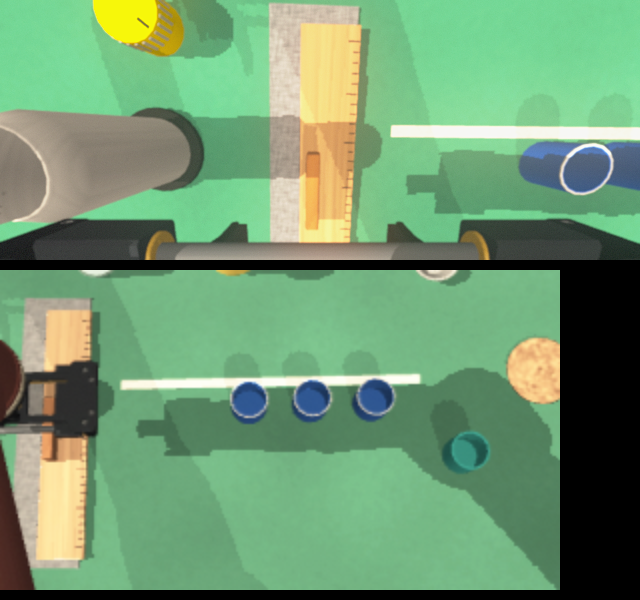

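The wrist view shows the rib's top face from (313,153) to (312,229). The top view shows the three cups in a row at (325,200), (356,200) and (388,199).

```bash
python3 - <<'E'
from h import *
c=load('w3');T=load('t3')
a,b=at(c,313.3,153,45),at(c,312.3,229,45);print('rib',a,b,(a+b)/2, np.degrees(np.arctan2(*(a-b)[[1,0]])),np.linalg.norm(a-b))
e1,e2=at(c,361,30,11),at(c,347,240,11);print('front edge',e1,e2,np.degrees(np.arctan2(*(e1-e2)[[1,0]])))
# rib top tri: far end in top view
print(tri((c,313.3,153),(T,200+ 47/2,150+(400-270)/2)))
# tape edges, wrist w3 & top
for nm,cc,box in (('w3',c,(390,118,640,145)),('t3',T,(255,200,412,212)),('w2',load('w2'),(465,0,515,215))):
    h=cv2.cvtColor(cc['image'],cv2.COLOR_RGB2HSV); m=((h[:,:,2]>170)&(h[:,:,1]<70)).astype(np.uint8)
    x0,y0,x1,y1=box; P=[]
    if nm!='w2':
        for x in range(x0+3,x1):
            ys=np.nonzero(m[y0:y1,x])[0]
            if len(ys): P.append(at(cc,x,y0+ys.min()-.5,0)[:2])
        P=np.array(P);k=np.polyfit(P[:,1],P[:,0],1)
        for _ in range(3):
            r=P[:,0]-np.polyval(k,P[:,1]);P=P[abs(r)<max(1,1.5*r.std())];k=np.polyfit(P[:,1],P[:,0],1)
        print(nm,'far edge',k,np.polyval(k,[-140,-60,20]),len(P),P[:,1].min(),P[:,1].max())
E
```

```text
rib [534.  277.7  45. ] [454.5 275.   45. ] [494.25 276.35  45.  ] 1.945146761414282 79.54583584324197
front edge [654.8 236.3  11. ] [429.7 232.7  11. ] 0.9162471049179686
[530.2 280.2  25.8]
w3 far edge [-4.16832396e-02  5.74452415e+02] [580.28806856 576.95340939 573.61875022] 247 -84.7 190.6
t3 far edge [-4.06313381e-02  5.72686333e+02] [578.37471992 575.12421287 571.87370583] 110 -207.4 165.7
```

>>> move_arm(
  rows=[
    [0.2, 0.4, -4, 0, 0, -0.02, 1],
    [0, 0, -5, 0, 0, 0, 1],
    [0, 0, -3, 0, 0, 0, 1],
    [0, 0, -1.5, 0, 0, 0, 1],
    [0, 0, -0.5, 0, 0, 0, 1],
    [0, 0, 0, 0, 0, 0, 1],
    [0, 0, 0, 0, 0, 0, -1],
    [0, 0, 0, 0, 0, 0, -1],
    [0, 0, 0, 0, 0, 0, -1],
    [0, 0, 0, 0, 0, 0, -1],
    [0, 0, 0, 0, 0, 0, -1],
    [0, 0, 0, 0, 0, 0, -1],
  ],
  grip_force=40,
)

```text
clock: 15.32
tool_pos: [493.0, 275.7, 35.7]
ee_rot: [-0.0, 1.0, 0.015, 0.0]
wrist_force: [-0.3, -0.2, 0.2]
grip_width: 0.405
grip_force: 0.0
```

>>> move_arm(
  rows=[
    [0, 0, 0, 0, 0, 0, -1],
    [0, 0, 0, 0, 0, 0, -1],
    [0, 0, 0, 0, 0, 0, -1],
  ],
)

```text
clock: 15.7
tool_pos: [493.0, 275.8, 35.7]
ee_rot: [-0.0, 1.0, 0.015, 0.0]
wrist_force: [-0.2, -0.4, -0.4]
grip_width: 0.156
grip_force: 40.0
```

```bash
python3 - <<'E'
from h import *
s=ctrl.get_state();print(s['clock'],s['tool_pos'],s['ee_rot'],s['wrist_force'],s['grip_width']*87)
E
```

```text
15.7 [492.99759965 275.77827739  35.66426053] [-5.11694595e-05  9.99890478e-01  1.47995015e-02  6.82703054e-05] [-0.16132541 -0.39745234 -0.41794822] 13.56320177661872
```

>>> move_arm(
  rows=[
    [0, 0, 1.5, 0, 0, 0, -1],
    [0, 0, 3, 0, 0, 0, -1],
    [0, 0, 3.5, 0, 0, 0, -1],
    [-0.5, -5.8, 1, 0, 0, 0, -1],
    [-0.5, -5.8, 0, 0, 0, 0, -1],
    [-0.5, -5.8, 0, 0, 0, 0, -1],
    [-0.3, -1.6, 0, 0, 0, 0.176, -1],
    [-0.3, -1.6, 0, 0, 0, 0.176, -1],
    [-0.3, -1.6, 0, 0, 0, 0.176, -1],
    [-0.3, -1.6, 0, 0, 0, 0.176, -1],
    [-0.3, -1.6, 0, 0, 0, 0.176, -1],
    [-0.3, -1.6, 0, 0, 0, 0.176, -1],
  ],
)

```text
clock: 17.2
tool_pos: [459.9, 4.8, 126.4]
ee_rot: [-0.0, 0.855, 0.519, 0.0]
wrist_force: [0.3, -0.4, -1.6]
grip_width: 0.16
grip_force: 40.0
```

>>> move_arm(
  rows=[
    [-0.3, -1.7, 0, 0, 0, 0.176, -1],
    [-0.3, -1.7, 0, 0, 0, 0.176, -1],
    [-0.2, -1.7, 0, 0, 0, 0.176, -1],
    [0, 0, 0, 0, 0, 0, -1],
    [0, 0, 0, 0, 0, 0, -1],
  ],
)

```text
clock: 17.82
tool_pos: [452.1, -44.8, 126.0]
ee_rot: [-0.0, 0.693, 0.721, 0.0]
wrist_force: [0.3, 0.6, -1.9]
grip_width: 0.158
grip_force: 40.0
```

```bash
python3 - <<'E'
from h import *
s=ctrl.get_state();print(s['clock'],s['tool_pos'],s['ee_rot'],s['wrist_force'],s['qpos'])
c=shot('top','t4');w=shot('wrist','w4')
out=np.zeros((600,640,3),np.uint8);out[:340]=cv2.resize(c['image'][150:320,160:480],None,fx=2,fy=2);out[345:600]=w['image'][:255]
cv2.imwrite('pics/v4.png',out[:,:,::-1])
E
```

```text
17.825 [452.13879624 -44.78281524 125.97899064] [-1.58600015e-04  6.93256042e-01  7.20691284e-01  3.28099579e-04] [ 0.28618951  0.57746259 -1.89208482] [-0.93561315  0.00583635  0.96003323  2.1000069  -0.0063609   1.03803813
  0.06644354]
```

View pics/v4.png

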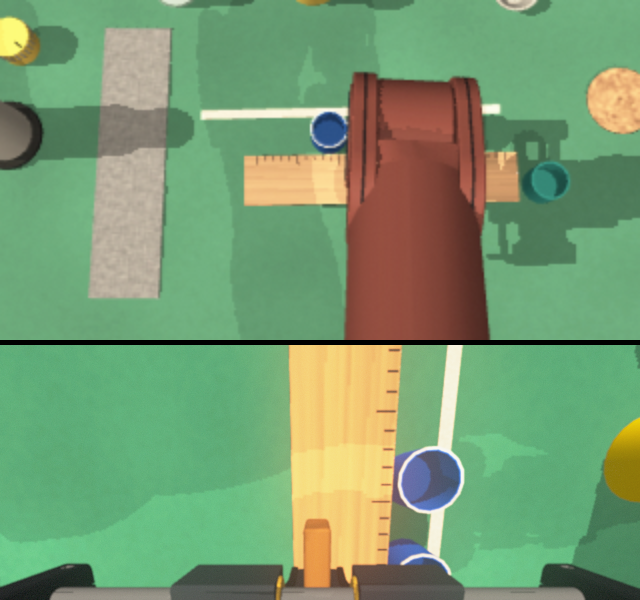

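```bash
python3 - <<'E'
from h import *
w=load('w4');T=load('t4')
e1,e2=at(w,399.5,5,101),at(w,388,155,101);print('edge',e1,e2,np.polyfit([e1[1],e2[1]],[e1[0],e2[0]],1))
t1,t2=at(w,462,3,0),at(w,441,185,0);print('tape',t1,t2,np.polyfit([t1[1],t2[1]],[t1[0],t2[0]],1))
p=[at(T,*q,3) for q in [(213.5,164.5),(245.5,164.5),(239,299),(204.5,299)]];print('pad',np.mean(p,0),np.degrees(np.arctan2(*((p[0]+p[1]-p[2]-p[3])[[1,0]]))))
E
```

```text
edge [491.6  88.  101. ] [493.5   8.3 101. ] [-2.38393977e-02  4.93697867e+02]
tape [569.5 130.6   0. ] [575.2 -27.8   0. ] [-3.59848485e-02  5.74199621e+02]
pad [493.2 279.2   3. ] 0.7195575011520129
```

>>> move_arm(
  rows=[
    [0, 0, -3, 0, 0, 0, -1],
    [0, 0, -3, 0, 0, 0, -1],
    [0, 0, -2, 0, 0, 0, -1],
    [0, 0, -0.8, 0, 0, 0, -1],
    [0, 0, -0.4, 0, 0, 0, -1],
    [0, 0, 0, 0, 0, 0, -1],
    [0, 0, 0, 0, 0, 0, -1],
  ],
)

```text
clock: 18.8
tool_pos: [452.5, -45.2, 34.3]
ee_rot: [0.0, 0.692, 0.722, 0.001]
wrist_force: [0.3, -0.1, -1.6]
grip_width: 0.161
grip_force: 40.0
```

>>> move_arm(
  rows=[
    [0, 0, -0.05, 0, 0, 0.012, -1],
    [0.6, 0, 0, 0, 0, 0, -1],
    [0.8, 0, 0, 0, 0, 0, -1],
    [0.6, 0, 0, 0, 0, 0, -1],
    [0.6, 0, 0, 0, 0, 0, -1],
    [0.6, 0, 0, 0, 0, 0, -1],
    [0.6, 0, 0, 0, 0, 0, -1],
    [0.6, 0, 0, 0, 0, 0, -1],
    [0.6, 0, 0, 0, 0, 0, -1],
    [0.6, 0, 0, 0, 0, 0, -1],
    [0.5, 0, 0, 0, 0, 0, -1],
    [0.4, 0, 0, 0, 0, 0, -1],
  ],
)

```text
clock: 20.3
tool_pos: [517.3, -45.3, 33.2]
ee_rot: [-0.0, 0.688, 0.726, -0.0]
wrist_force: [-3.4, 0.0, -1.1]
grip_width: 0.156
grip_force: 40.0
```

>>> move_arm(
  rows=[
    [0.4, 0, 0, 0, 0, 0, -1],
    [0.3, 0, 0, 0, 0, 0, -1],
    [0.2, 0, 0, 0, 0, 0, -1],
    [0.1, 0, 0, 0, 0, 0, -1],
    [0, 0, 0, 0, 0, 0, -1],
    [0, 0, 0, 0, 0, 0, -1],
    [0, 0, 0, 0, 0, 0, -1],
  ],
)

```text
clock: 21.18
tool_pos: [527.1, -45.3, 33.2]
ee_rot: [0.0, 0.688, 0.726, 0.0]
wrist_force: [-0.5, 0.0, -1.8]
grip_width: 0.156
grip_force: 40.0
```

```bash
python3 - <<'E'
from h import *
s=ctrl.get_state();print(s['clock'],s['tool_pos'],s['ee_rot'],s['wrist_force'])
c=shot('top','t5');w=shot('wrist','w5');S=shot('scene','s5')
out=np.zeros((600,800,3),np.uint8);out[:340,:640]=cv2.resize(c['image'][150:320,160:480],None,fx=2,fy=2)
out[345:600,:640]=w['image'][:255]; x=cv2.resize(S['image'][150:270,200:360],None,fx=3,fy=3); 
out[:360,320:800]=x
cv2.imwrite('pics/v5.png',out[:,:,::-1])
E
```

```text
21.175 [527.09255043 -45.3198514   33.2382025 ] [3.40994732e-05 6.87505406e-01 7.26179248e-01 1.23130810e-04] [-0.54301053  0.00656167 -1.77225987]
```

View pics/v5.png

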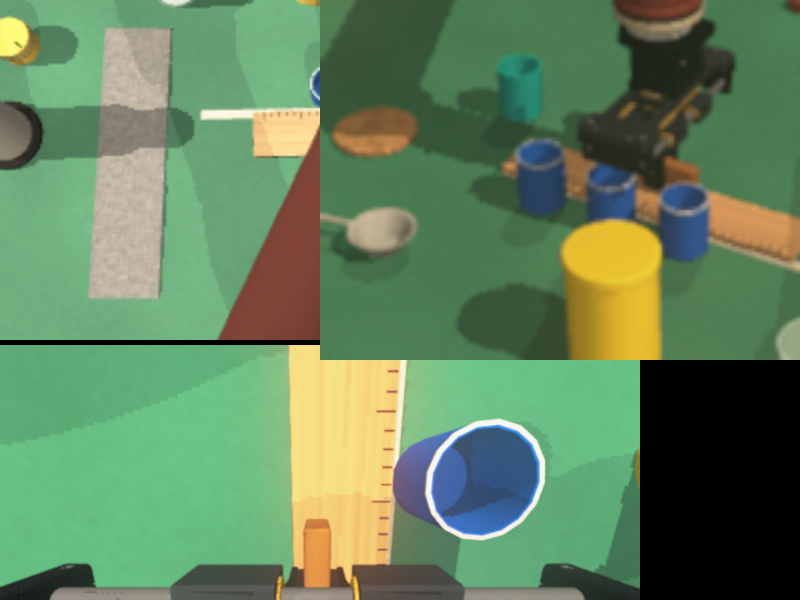

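Scene: all three cups stand against the ruler's front edge, which nearly covers the tape. In the wrist view only a tape sliver shows at (403,365).

```bash
python3 - <<'E'
from h import *
w=load('w5');T=load('t5')
for v in (5,20,40,60):
    row=w['image'][v].astype(int); print(v,[tuple(row[u]) for u in range(396,412,2)])
def slope(img,lst): 
    print(lst)
for v in (0,5,20,40):
    h=cv2.cvtColor(w['image'],cv2.COLOR_RGB2HSV)[v]
    wh=[u for u in range(390,415) if h[u,2]>190 and h[u,1]<50]
    if wh: print(v,'tape px',wh[0],wh[-1],'edge(z8.5)',at(w,wh[0]-.5,v,8.5),'far(z0)',at(w,wh[-1]+.5,v,0))
# top view: ruler front edge & tape far edge near left
h=cv2.cvtColor(T['image'],cv2.COLOR_RGB2HSV)
for u in (270,290,300,310): print(u,[tuple(T['image'][v,u]) for v in range(200,212)])
E
```

```text
5 [(np.int64(155), np.int64(110), np.int64(77)), (np.int64(160), np.int64(114), np.int64(79)), (np.int64(235), np.int64(188), np.int64(129)), (np.int64(247), np.int64(243), np.int64(219)), (np.int64(247), np.int64(243), np.int64(223)), (np.int64(246), np.int64(237), np.int64(208)), (np.int64(152), np.int64(189), np.int64(131)), (np.int64(141), np.int64(196), np.int64(132))]
20 [(np.int64(245), np.int64(207), np.int64(121)), (np.int64(246), np.int64(213), np.int64(123)), (np.int64(246), np.int64(232), np.int64(188)), (np.int64(247), np.int64(243), np.int64(221)), (np.int64(248), np.int64(242), np.int64(218)), (np.int64(188), np.int64(207), np.int64(151)), (np.int64(136), np.int64(180), np.int64(120)), (np.int64(140), np.int64(195), np.int64(133))]
40 [(np.int64(246), np.int64(212), np.int64(120)), (np.int64(246), np.int64(220), np.int64(149)), (np.int64(247), np.int64(243), np.int64(223)), (np.int64(247), np.int64(244), np.int64(223)), (np.int64(223), np.int64(220), np.int64(170)), (np.int64(137), np.int64(179), np.int64(123)), (np.int64(139), np.int64(187), np.int64(126)), (np.int64(
[... 2302 characters left out ...]
(251), np.uint8(218), np.uint8(150)), (np.uint8(250), np.uint8(211), np.uint8(145)), (np.uint8(248), np.uint8(206), np.uint8(141))]
310 [(np.uint8(118), np.uint8(184), np.uint8(132)), (np.uint8(117), np.uint8(185), np.uint8(132)), (np.uint8(114), np.uint8(181), np.uint8(131)), (np.uint8(129), np.uint8(185), np.uint8(136)), (np.uint8(240), np.uint8(237), np.uint8(205)), (np.uint8(247), np.uint8(225), np.uint8(176)), (np.uint8(190), np.uint8(145), np.uint8(103)), (np.uint8(192), np.uint8(145), np.uint8(104)), (np.uint8(198), np.uint8(149), np.uint8(107)), (np.uint8(234), np.uint8(182), np.uint8(129)), (np.uint8(251), np.uint8(215), np.uint8(148)), (np.uint8(248), np.uint8(207), np.uint8(141))]
```

>>> move_arm(
  rows=[
    [0.1, 0, 0, 0, 0, 0, -1],
    [0.2, 0, 0, 0, 0, 0, -1],
    [0.1, 0, 0, 0, 0, 0, -1],
    [0, 0, 0, 0, 0, 0, -1],
    [0, 0, 0, 0, 0, 0, -1],
    [0, 0, 0, 0, 0, 0, -1],
    [-0.2, 0, 0, 0, 0, 0, -1],
    [-0.5, 0, 0, 0, 0, 0, -1],
    [-1, 0, 0, 0, 0, 0, -1],
    [-2, 0, 0, 0, 0, 0, -1],
    [-1.5, 0, 0, 0, 0, 0, -1],
    [0, 0, 0, 0, 0, 0, -1],
  ],
)

```text
clock: 22.82
tool_pos: [477.9, -45.0, 33.2]
ee_rot: [-0.001, 0.688, 0.726, 0.0]
wrist_force: [0.7, 0.2, -1.8]
grip_width: 0.155
grip_force: 40.0
```

```bash
python3 - <<'E'
from h import *
s=ctrl.get_state();print(s['clock'],s['tool_pos'],s['ee_rot'])
c=shot('top','t6');w=shot('wrist','w6');S=shot('scene','s6')
out=np.zeros((600,640,3),np.uint8);out[:345,:480]=cv2.resize(S['image'][155:270,200:360],None,fx=3,fy=3)
out[345:600,:640]=w['image'][:255]
cv2.imwrite('pics/v6.png',out[:,:,::-1])
E
```

```text
22.825 [477.89873336 -45.03256339  33.17069413] [-6.19787166e-04  6.87525238e-01  7.26160161e-01  2.90554322e-04]
```

View pics/v6.png

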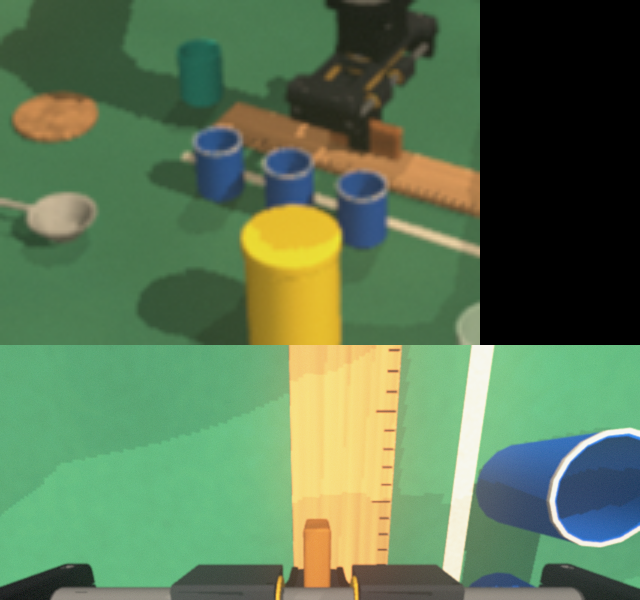

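The cups are upright. In the wrist view B's near base side is at (477,490) and the tape's far edge at (472,490). I'll measure before releasing the ruler.

```bash
python3 - <<'E'
from h import *
w=load('w6');S=load('s6')
h=cv2.cvtColor(w['image'],cv2.COLOR_RGB2HSV)
for v in range(125,170,5):
    wh=[u for u in range(430,500) if h[v,u,2]>190 and h[v,u,1]<60]
    bl=[u for u in range(440,640) if 105<h[v,u,0]<130 and h[v,u,1]>130]
    print(v,'far',at(w,wh[-1]+.5,v,0),'blue',bl[0],at(w,bl[0]-.5,v,0))
# scene rims: blue/white; crop scale3 off (200,155)
for n,p in dict(A=(218,138),C=(289,161),B=(362,184)).items():
    q=at(S,200+p[0]/3,155+p[1]/3,60); print(n,q, 'tape x',(q[0]-(573.5-.041*q[1])))
t=[at(S,200+x/3,155+y/3,0) for x,y in ((480,249),(388,222))]; print(t)
E
```

```text
125 far [573.9  29.2   0. ] blue 509 [594.3  30.3   0. ]
130 far [573.8  26.2   0. ] blue 511 [596.2  27.4   0. ]
135 far [573.8  23.2   0. ] blue 515 [599.4  24.5   0. ]
140 far [574.4  20.1   0. ] blue 518 [602.   21.6   0. ]
145 far [573.7  17.    0. ] blue 523 [605.8  18.7   0. ]
150 far [574.3  13.9   0. ] blue 533 [612.9  16.    0. ]
155 far [574.9  10.8   0. ] blue 544 [620.7  13.2   0. ]
160 far [574.9   7.6   0. ] blue 543 [620.8  10.1   0. ]
165 far [574.2   4.4   0. ] blue 545 [622.9   7.    0. ]
A [ 606.3 -139.2   60. ] tape x 27.09280000000001
C [603.4 -57.4  60. ] tape x 27.546600000000012
B [599.6  22.2  60. ] tape x 27.010200000000054
[array([561.9, 130. ,   0. ]), array([570.3,  33.9,   0. ])]
```

>>> move_arm(
  rows=[
    [0, 0, 1.5, 0, 0, 0, -1],
    [0, 0, 3.5, 0, 0, 0, -1],
    [0, 0, 4.3, 0, 0, 0, -1],
    [0.1, 1.6, 0, 0, 0, -0.177, -1],
    [0.1, 1.6, 0, 0, 0, -0.177, -1],
    [0.1, 1.6, 0, 0, 0, -0.177, -1],
    [0.2, 1.6, 0, 0, 0, -0.177, -1],
    [0.2, 1.6, 0, 0, 0, -0.177, -1],
    [0.2, 1.6, 0, 0, 0, -0.177, -1],
    [0.2, 1.6, 0, 0, 0, -0.177, -1],
    [0.2, 1.6, 0, 0, 0, -0.177, -1],
    [0.2, 1.6, 0, 0, 0, -0.177, -1],
  ],
)

```text
clock: 24.48
tool_pos: [494.6, 99.1, 127.2]
ee_rot: [-0.0, 1.0, 0.013, 0.0]
wrist_force: [1.1, 1.0, -1.2]
grip_width: 0.159
grip_force: 40.0
```

>>> move_arm(
  rows=[
    [0, 5, 0, 0, 0, 0, -1],
    [0, 5, 0, 0, 0, 0, -1],
    [0, 5, 0, 0, 0, 0, -1],
    [0, 2.8, 0, 0, 0, 0, -1],
    [0, 0, 0, 0, 0, 0, -1],
    [0, 0, -4, 0, 0, 0, -1],
    [0, 0, -3, 0, 0, 0, -1],
    [0, 0, -1.2, 0, 0, 0, -1],
    [0, 0, -0.5, 0, 0, 0, -1],
    [0, 0, 0, 0, 0, 0, -1],
  ],
)

```text
clock: 25.72
tool_pos: [494.6, 276.5, 40.0]
ee_rot: [-0.0, 1.0, 0.016, 0.0]
wrist_force: [-0.5, 0.1, -1.4]
grip_width: 0.156
grip_force: 40.0
```

```bash
python3 - <<'E'
from h import *
s=ctrl.get_state();print(s['clock'],s['tool_pos'],s['ee_rot'],s['wrist_force'],s['qpos'])
E
```

```text
25.725 [494.62364392 276.52419443  39.98886635] [-2.67792213e-04  9.99872006e-01  1.59897703e-02  4.76463841e-04] [-0.5277132   0.08974769 -1.43512367] [-1.32764573  0.51286073  0.92309684  1.91421679 -0.49782636  0.96064487
 -1.70925376]
```

>>> move_arm(
  rows=[
    [0, 0, -0.25, 0, 0, 0, -1],
    [0, 0, -0.15, 0, 0, 0, -1],
    [0, 0, 0, 0, 0, 0, -1],
    [0, 0, 0, 0, 0, 0, 1],
    [0, 0, 0, 0, 0, 0, 1],
    [0, 0, 0, 0, 0, 0, 1],
    [0, 0, 0, 0, 0, 0, 1],
    [0, 0, 0, 0, 0, 0, 1],
    [0, 0, 1, 0, 0, 0, 1],
    [0, 0, 3, 0, 0, 0, 1],
    [0, 0, 6, 0, 0, 0, 1],
    [0, 0, 6, 0, 0, 0, 1],
  ],
)

```text
clock: 27.22
tool_pos: [493.9, 276.2, 197.3]
ee_rot: [0.0, 1.0, 0.016, 0.0]
wrist_force: [0.8, 1.5, 0.6]
grip_width: 0.989
grip_force: 0.0
```

>>> move_arm(
  rows=[
    [0, 0, 6, 0, 0, 0, 1],
    [0, 0, 6, 0, 0, 0, 1],
    [0.8, 5, 0, 0, 0, 0, 1],
    [0.8, 5, 0, 0, 0, 0, 1],
    [0.8, 4.5, 0, 0, 0, 0, 1],
    [0.2, 2.4, 0, 0, 0, 0, 1],
    [0, 0, 0, 0, 0, 0, 1],
    [0, 0, 0, 0, 0, 0, 1],
  ],
)

```text
clock: 28.22
tool_pos: [520.4, 444.4, 315.8]
ee_rot: [0.0, 1.0, 0.016, 0.0]
wrist_force: [0.2, -0.9, 0.5]
grip_width: 0.998
grip_force: 0.0
```

```bash
python3 - <<'E'
from h import *
s=ctrl.get_state();print(s['clock'],s['tool_pos'],s['ee_rot'],s['wrist_force'],s['qpos'])
c=shot('top','t7');w=shot('wrist','w7');S=shot('scene','s7')
out=np.zeros((600,800,3),np.uint8);out[:260,:640]=w['image'][:260]
out[262:600,:480]=cv2.resize(c['image'][155:268,210:370],None,fx=3,fy=3,interpolation=3)[:338]
out[262:562,485:785]=cv2.resize(S['image'][180:280,410:510],None,fx=3,fy=3,interpolation=3)
cv2.imwrite('pics/v7.png',out[:,:,::-1]); print(proj(w,(521,446,222)))
E
```

```text
28.225 [520.43791527 444.38209783 315.76051962] [1.67514744e-04 9.99879477e-01 1.55199220e-02 3.68159203e-04] [ 0.20479965 -0.93290938  0.53388786] [-1.41461185  0.53530186  1.01820457  1.28572754 -0.44856501  1.55521504
 -1.99834615]
[315.2 204.9]
```

View pics/v7.png

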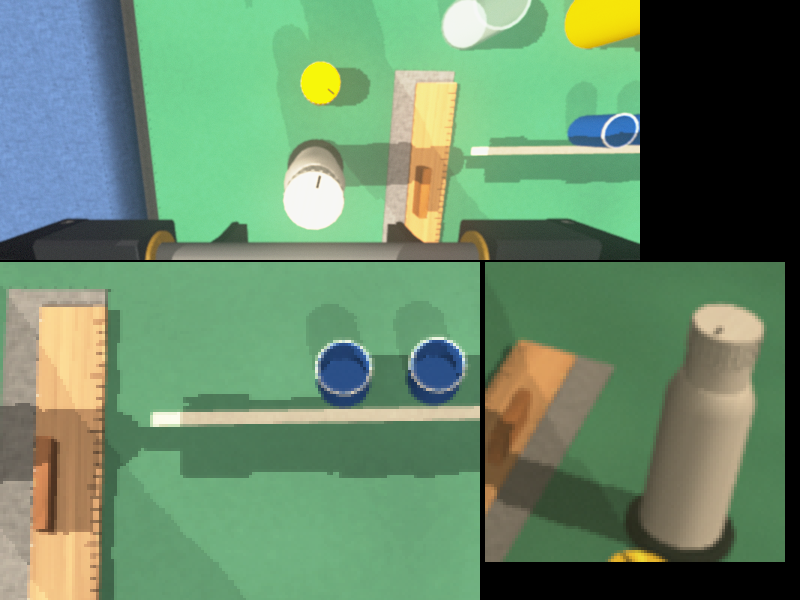

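Ruler is back on the pad. In the wrist view the cap's top circle is centred at (314.5,200.5) with its mark at (319,182), and the yellow look-alike is at (320,82).

```bash
python3 - <<'E'
from h import *
w=load('w7');T=load('t0') if 0 else load('top0')
g=w['image'].astype(int).min(2); m=np.zeros_like(g,dtype=np.uint8); m[170:232,280:350]=(g[170:232,280:350]>215)
ys,xs=np.nonzero(m);(cx,cy),r=cv2.minEnclosingCircle(np.c_[xs,ys].astype(np.float32));print(cx,cy,r)
print(at(w,cx,cy,222),tri((w,cx,cy),(T,130.5,201.5)),tri((w,cx,cy),(load('scene0'),490.9,200.5)), 'radius mm',np.linalg.norm(at(w,cx+r,cy,222)-at(w,cx,cy,222)))
E
```

```text
312.46807861328125 196.44680786132812 32.65714645385742
[528.7 448.7 222. ] [523.9 449.2 204.4] [528.4 447.9 220.2] radius mm 29.013962156175772
```

>>> move_arm(
  rows=[
    [0, 0, 0, 0, 0, -0.17, 1],
    [0, 0, 0, 0, 0, -0.17, 1],
    [0, 0, 0, 0, 0, -0.16, 1],
    [0, 0, 0, 0, 0, 0, 1],
    [0, 0, 0, 0, 0, 0, 1],
  ],
)

```text
clock: 29.0
tool_pos: [520.0, 445.4, 315.4]
ee_rot: [-0.0, 0.973, -0.23, 0.0]
wrist_force: [-0.3, -0.6, -0.1]
grip_width: 1.0
grip_force: 0.0
```

```bash
python3 - <<'E'
from h import *
s=ctrl.get_state();print(s['tool_pos'],s['ee_rot'],s['qpos'][6])
w=shot('wrist','w8');o=[]
for n in ('w7','w8'):
    c=load(n);g=cv2.cvtColor(c['image'],cv2.COLOR_RGB2GRAY)[140:238,260:370];g=cv2.resize(g,None,fx=4,fy=4,interpolation=3)
    k=cv2.HoughCircles(g,cv2.HOUGH_GRADIENT,1,40,param1=100,param2=15,minRadius=100,maxRadius=135)
    b=k[0][0];u,v=260+b[0]/4,140+b[1]/4;print(n,u,v,b[2]/4,at(c,u,v,222));o.append((c,u,v))
    im=cv2.cvtColor(g,cv2.COLOR_GRAY2BGR);cv2.circle(im,(int(b[0]),int(b[1])),int(b[2]),(0,0,255),1);cv2.imwrite(f'pics/h{n}.png',im)
print(tri(*o))
a=[cv2.imread(f'pics/h{n}.png') for n in ('w7','w8')];cv2.imwrite('pics/v8.png',np.hstack(a)[:, :800])
E
```

```text
[520.01027366 445.42360098 315.41155315] [-1.80276956e-04  9.73180222e-01 -2.30043956e-01  4.51070515e-05] -2.4474906279362236
w7 313.375 200.375 29.75 [525.1 447.8 222. ]
w8 312.625 201.625 29.95 [525.1 447.6 222. ]
[524.7 447.8 220.4]
```

View pics/v8.png

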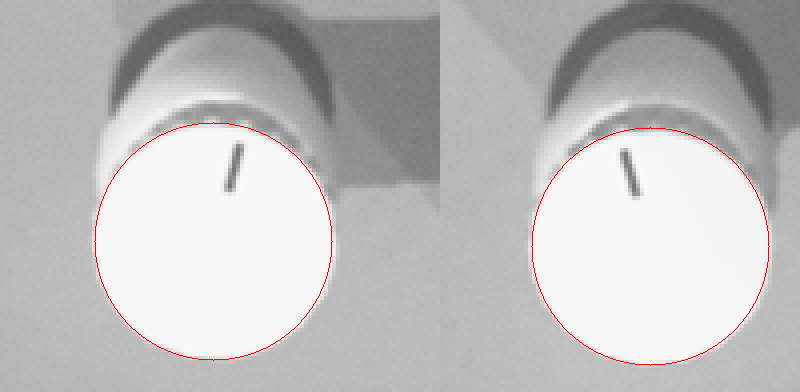

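The circles fit the cap top in both views, giving a centre at (525,448) and top z of about 221 mm, which agrees with the text's 222.

>>> move_arm(
  rows=[
    [0.5, 0.2, -2, 0, 0, 0, 1],
    [0, 0, -3, 0, 0, 0, 1],
    [0, 0, -3, 0, 0, 0, 1],
    [0, 0, -2, 0, 0, 0, 1],
    [0, 0, -0.9, 0, 0, 0, 1],
    [0, 0, 0, 0, 0, 0, 1],
    [0, 0, 0, 0, 0, 0, -1],
    [0, 0, 0, 0, 0, 0, -1],
    [0, 0, 0, 0, 0, 0, -1],
    [0, 0, 0, 0, 0, 0, -1],
    [0, 0, 0, 0, 0, 0, -1],
  ],
  grip_force=20,
)

```text
clock: 30.42
tool_pos: [525.0, 447.7, 206.4]
ee_rot: [-0.0, 0.973, -0.232, 0.0]
wrist_force: [0.3, 1.2, 1.3]
grip_width: 0.612
grip_force: 20.0
```

>>> move_arm(
  rows=[
    [0, 0, 0, 0, 0, 0.1, -1],
    [0, 0, 0, 0, 0, 0.17, -1],
    [0, 0, 0, 0, 0, 0.17, -1],
    [0, 0, 0, 0, 0, 0.17, -1],
    [0, 0, 0, 0, 0, 0.17, -1],
    [0, 0, 0, 0, 0, 0.17, -1],
  ],
)

```text
clock: 31.18
tool_pos: [525.1, 447.7, 206.4]
ee_rot: [-0.0, 0.97, 0.242, 0.0]
wrist_force: [-0.3, -0.2, 0.9]
grip_width: 0.613
grip_force: 20.0
```

```bash
python3 - <<'E'
from h import *
s=ctrl.get_state();print(s['tool_pos'],s['wrist_force'],s['wrist_torque'],s['qpos'][6],s['grip_width']*87)
c=shot('top','t9'); S=shot('scene','s9')
E
```

```text
[525.10483151 447.65925042 206.36461003] [-0.28757451 -0.17289449  0.88843532] [-0.10205618  0.11790469  0.0331489 ] -1.549651290697678 53.31098266153545
```

>>> move_arm(
  rows=[
    [0, 0, 0, 0, 0, 0.17, -1],
    [0, 0, 0, 0, 0, 0.17, -1],
    [0, 0, 0, 0, 0, 0.17, -1],
    [0, 0, 0, 0, 0, 0.17, -1],
    [0, 0, 0, 0, 0, 0.17, -1],
    [0, 0, 0, 0, 0, 0.17, -1],
    [0, 0, 0, 0, 0, 0.17, -1],
    [0, 0, 0, 0, 0, 0.17, -1],
    [0, 0, 0, 0, 0, 0.17, -1],
    [0, 0, 0, 0, 0, 0.17, -1],
    [0, 0, 0, 0, 0, 0.17, -1],
    [0, 0, 0, 0, 0, 0.17, -1],
  ],
)

```text
clock: 32.78
tool_pos: [525.3, 447.6, 206.4]
ee_rot: [0.0, 0.304, 0.953, 0.0]
wrist_force: [0.4, 0.0, 2.0]
grip_width: 0.611
grip_force: 20.0
```

>>> move_arm(
  rows=[
    [0, 0, 0, 0, 0, 0.17, -1],
    [0, 0, 0, 0, 0, 0.17, -1],
    [0, 0, 0, 0, 0, 0, -1],
  ],
)

```text
clock: 33.15
tool_pos: [525.3, 447.6, 206.3]
ee_rot: [-0.0, 0.141, 0.99, 0.0]
wrist_force: [1.5, -0.1, 1.8]
grip_width: 0.616
grip_force: 20.0
```

```bash
python3 - <<'E'
from h import *
s=ctrl.get_state();print(s['tool_pos'],s['ee_rot'],s['wrist_force'],s['wrist_torque'],s['qpos'][6],s['grip_width']*87,s['tau'][6])
E
```

```text
[525.27999183 447.55515032 206.33049087] [-5.61786870e-05  1.41416299e-01  9.89950206e-01  1.27937049e-04] [ 1.54521611 -0.13260503  1.82837334] [ 0.02993293 -0.0568372   0.01175405] 0.6399387324113357 53.56603342833902 1.740885078907013
```

>>> move_arm(
  rows=[
    [0, 0, 0, 0, 0, 0.1, -1],
    [0, 0, 0, 0, 0, 0.1, -1],
    [0, 0, 0, 0, 0, 0.05, -1],
    [0, 0, 0, 0, 0, 0, -1],
  ],
)

```text
clock: 33.65
tool_pos: [525.2, 447.7, 206.3]
ee_rot: [0.0, 0.017, 1.0, 0.0]
wrist_force: [1.1, -1.1, 3.1]
grip_width: 0.608
grip_force: 20.0
```

```bash
cat > st.py <<'E'
from h import *
s=ctrl.get_state();q=s['ee_rot'];print(s['clock'],s['tool_pos'].round(1),'turn',round(2*np.arctan2(q[2],q[1])+2*.2343,3),s['wrist_force'].round(1),s['wrist_torque'].round(3),s['qpos'][6].round(3),s['tau'][6].round(3),s['grip_width']*87)
E
python3 st.py
```

```text
33.65 [525.2 447.7 206.3] turn 3.575 [ 1.1 -1.1  3.1] [ 0.083 -0.014  0.051] 0.874 0.45 52.9113556171855
```

>>> move_arm(
  rows=[
    [0, 0, 0, 0, 0, 0.1, -1],
    [0, 0, 0, 0, 0, 0.1, -1],
    [0, 0, 0, 0, 0, 0, -1],
  ],
)

```text
clock: 34.02
tool_pos: [525.1, 447.7, 206.3]
ee_rot: [-0.0, -0.083, 0.997, 0.0]
wrist_force: [-0.7, -1.2, 2.8]
grip_width: 0.617
grip_force: 20.0
```

```bash
python3 st.py
```

```text
34.025 [525.1 447.7 206.3] turn 3.777 [-0.7 -1.2  2.8] [0.074 0.012 0.071] 1.063 0.964 53.647523574838104
```

>>> move_arm(
  rows=[
    [0, 0, 0, 0, 0, 0.1, -1],
    [0, 0, 0, 0, 0, 0.1, -1],
    [0, 0, 0, 0, 0, 0, -1],
  ],
)

```text
clock: 34.4
tool_pos: [525.1, 447.7, 206.3]
ee_rot: [0.0, -0.182, 0.983, 0.0]
wrist_force: [-0.5, 0.3, 3.8]
grip_width: 0.616
grip_force: 20.0
```

```bash
python3 st.py
```

```text
34.4 [525.1 447.7 206.3] turn 3.976 [-0.5  0.3  3.8] [ 0.088 -0.032  0.036] 1.252 0.957 53.551243539625446
```

>>> move_arm(
  rows=[
    [0, 0, 0, 0, 0, 0.1, -1],
    [0, 0, 0, 0, 0, 0.1, -1],
    [0, 0, 0, 0, 0, 0, -1],
  ],
)

```text
clock: 34.78
tool_pos: [525.1, 447.7, 206.3]
ee_rot: [0.0, -0.279, 0.96, 0.0]
wrist_force: [0.0, -0.4, 3.9]
grip_width: 0.616
grip_force: 20.0
```

```bash
python3 st.py
```

```text
34.775 [525.1 447.7 206.3] turn 4.176 [ 0.  -0.4  3.9] [0.086 0.069 0.064] 1.441 0.951 53.63405229861076
```

>>> move_arm(
  rows=[
    [0, 0, 0, 0, 0, 0.1, -1],
    [0, 0, 0, 0, 0, 0.1, -1],
    [0, 0, 0, 0, 0, 0, -1],
  ],
)

```text
clock: 35.15
tool_pos: [525.0, 447.8, 206.3]
ee_rot: [0.0, -0.374, 0.928, 0.0]
wrist_force: [0.0, -0.2, 4.2]
grip_width: 0.614
grip_force: 20.0
```

```bash
python3 st.py
```

```text
35.15 [525.  447.8 206.3] turn 4.376 [ 0.  -0.2  4.2] [0.126 0.14  0.028] 1.63 0.948 53.42748264220784
```

>>> move_arm(
  rows=[
    [0, 0, 0, 0, 0, 0.1, -1],
    [0, 0, 0, 0, 0, 0.05, -1],
    [0, 0, 0, 0, 0, 0, -1],
  ],
)

```text
clock: 35.52
tool_pos: [523.4, 448.4, 206.3]
ee_rot: [-0.001, -0.443, 0.897, 0.001]
wrist_force: [-5.4, 0.1, 6.9]
grip_width: 0.61
grip_force: 20.0
```

```bash
python3 st.py
```

```text
35.525 [523.4 448.4 206.3] turn 4.527 [-5.4  0.1  6.9] [0.003 1.387 0.03 ] 1.771 0.459 53.099213039740526
```

A side force appears at 4.5 rad of turn, so I take that as the stop. Testing a gentle lift.

>>> move_arm(
  rows=[
    [0, 0, 0, 0, 0, -0.03, -1],
    [0, 0, 0.2, 0, 0, 0, -1],
    [0, 0, 0.3, 0, 0, 0, -1],
    [0, 0, 0, 0, 0, 0, -1],
  ],
)

```text
clock: 36.02
tool_pos: [524.0, 447.7, 210.6]
ee_rot: [-0.001, -0.431, 0.903, 0.0]
wrist_force: [-6.2, -0.4, -1.8]
grip_width: 0.613
grip_force: 20.0
```

```bash
python3 st.py; python3 -c "
from h import *
w=shot('wrist','w10');cv2.imwrite('pics/v10.png',w['image'][:260,:,::-1])"
```

```text
36.025 [524.  447.7 210.6] turn 4.5 [-6.2 -0.4 -1.8] [ 0.165  1.462 -0.085] 1.746 0.048 53.35430964856156
```

>>> move_arm(
  rows=[
    [0, 0, 0.5, 0, 0, 0, -1],
    [0, 0, 0.5, 0, 0, 0, -1],
    [0, 0, 0.7, 0, 0, 0, -1],
    [0, 0, 1, 0, 0, 0, -1],
    [0, 0, 2, 0, 0, 0, -1],
    [0, 0, 5, 0, 0, 0, -1],
    [0, 0, 0, 0, 0, 0, -1],
  ],
)

```text
clock: 36.95
tool_pos: [526.9, 448.5, 314.9]
ee_rot: [0.005, -0.431, 0.903, 0.001]
wrist_force: [0.5, -0.2, -0.4]
grip_width: 0.614
grip_force: 20.0
```

```bash
python3 st.py; python3 -c "
from h import *
w=shot('wrist','w11');S=shot('scene','s11');c=shot('top','t11')
out=np.zeros((600,700,3),np.uint8);out[:300,:300]=cv2.resize(S['image'][140:240,440:540],None,fx=3,fy=3);out[:300,310:690]=cv2.resize(c['image'][160:260,80:180],(380,300));out[310:600,:640]=cv2.resize(S['image'][130:275,180:500],None,fx=2,fy=2)
cv2.imwrite('pics/v11.png',out[:,:,::-1])"
```

```text
36.95 [526.9 448.5 314.9] turn 4.5 [ 0.5 -0.2 -0.4] [0.069 0.078 0.012] 1.743 -0.014 53.44457546121564
```

View pics/v11.png

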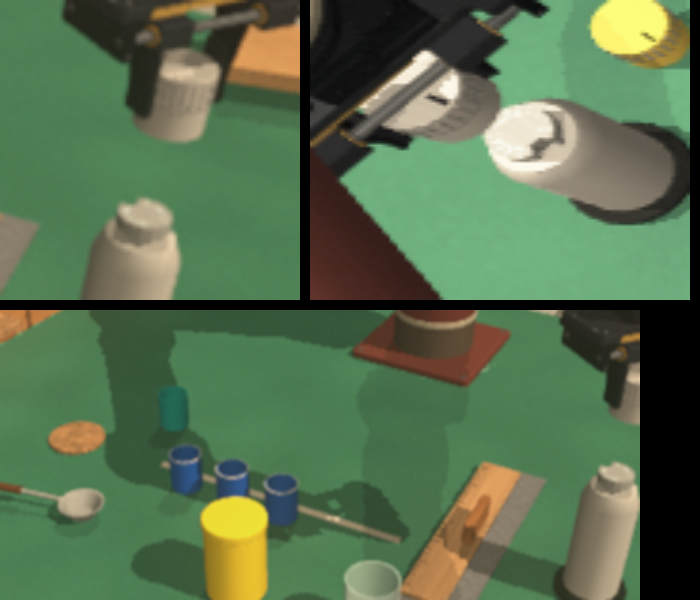

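Cap is free and held; the flask's neck shows bare at (145,215) and the cups and ruler are unchanged. Carrying the cap to the coaster.

>>> move_arm(
  rows=[
    [0.4, -4, 0, 0, 0, -0.12, -1],
    [0.4, -5.5, 0, 0, 0, -0.12, -1],
    [0.4, -5.5, 0, 0, 0, -0.12, -1],
    [0.4, -5.5, 0, 0, 0, -0.12, -1],
    [0.4, -5.5, 0, 0, 0, -0.12, -1],
    [0.4, -5.5, 0, 0, 0, -0.12, -1],
    [0.4, -5.5, 0, 0, 0, -0.12, -1],
    [0.4, -5.5, 0, 0, 0, -0.12, -1],
    [0.4, -5.5, 0, 0, 0, -0.12, -1],
    [0.4, -5.5, 0, 0, 0, -0.12, -1],
    [0.4, -5.5, 0, 0, 0, -0.12, -1],
    [0.4, -5.5, 0, 0, 0, -0.12, -1],
  ],
)

```text
clock: 38.6
tool_pos: [572.5, -198.8, 307.5]
ee_rot: [-0.001, 0.273, 0.962, 0.0]
wrist_force: [1.0, -0.2, -1.5]
grip_width: 0.613
grip_force: 20.0
```

>>> move_arm(
  rows=[
    [0.4, -5.5, 0, 0, 0, -0.12, -1],
    [0.4, -5.5, 0, 0, 0, -0.12, -1],
    [0.4, -5.5, 0, 0, 0, -0.12, -1],
    [0, 0, -5, 0, 0, 0, -1],
    [0, 0, -5, 0, 0, 0, -1],
    [0, 0, 0, 0, 0, 0, -1],
    [0, 0, 0, 0, 0, 0, -1],
  ],
)

```text
clock: 39.48
tool_pos: [585.4, -362.6, 209.9]
ee_rot: [0.001, 0.439, 0.898, -0.0]
wrist_force: [0.5, -0.7, -0.4]
grip_width: 0.614
grip_force: 20.0
```

```bash
python3 st.py; python3 -c "
from h import *
w=shot('wrist','w12');S=shot('scene','s12');c=shot('top','t12')
print(proj(w,(589,-369,6)),ctrl.get_state()['ee_rot'])
out=np.zeros((600,640,3),np.uint8);out[:260]=w['image'][:260];out[265:585,:640]=cv2.resize(S['image'][120:280,150:470],None,fx=2,fy=2)
cv2.imwrite('pics/v12.png',out[:,:,::-1])"
```

```text
39.475 [ 585.4 -362.6  209.9] turn 2.701 [ 0.5 -0.7 -0.4] [-0.046  0.058 -0.053] 1.418 0.007 53.455868601291165
[316.  187.3] [ 1.57375025e-03  4.38970109e-01  8.98500287e-01 -2.16963167e-05]
```

View pics/v12.png

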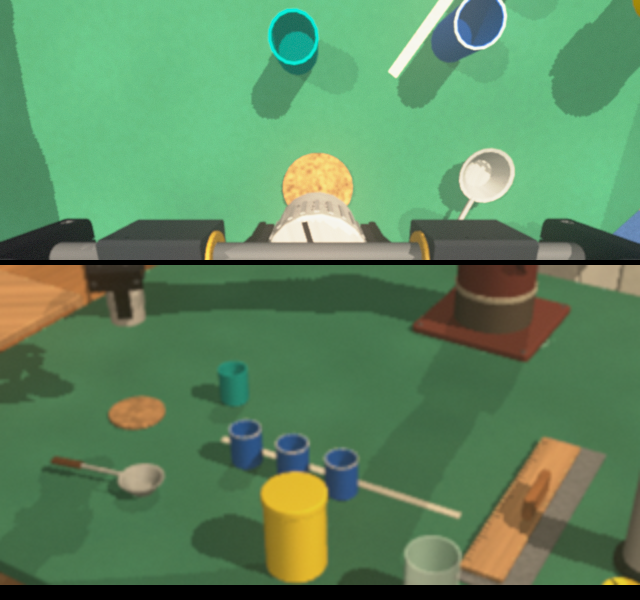

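The wrist view shows the coaster spanning u 282–354, centred at about (318,188); the prediction was (316,187). The cups are still in line.

```bash
python3 -c "
from h import *
w=load('w12');print(at(w,318,188.5,6),tri((w,318,188.5),(load('top0'),470,200)))"
```

```text
[ 592.  -368.7    6. ] [ 591.3 -371.4   -4.2]
```

>>> move_arm(
  rows=[
    [0.5, -0.6, -3, 0, 0, 0, -1],
    [0, 0, -5, 0, 0, 0, -1],
    [0, 0, -4, 0, 0, 0, -1],
    [0, 0, -2.5, 0, 0, 0, -1],
    [0, 0, -1.2, 0, 0, 0, -1],
    [0, 0, -0.5, 0, 0, 0, -1],
    [0, 0, -0.2, 0, 0, 0, -1],
    [0, 0, 0, 0, 0, 0, -1],
    [0, 0, -0.1, 0, 0, 0, -1],
    [0, 0, -0.1, 0, 0, 0, -1],
    [0, 0, 0, 0, 0, 0, -1],
  ],
)

```text
clock: 41.0
tool_pos: [590.2, -368.4, 42.4]
ee_rot: [0.0, 0.439, 0.898, 0.0]
wrist_force: [-0.4, -0.6, -0.6]
grip_width: 0.614
grip_force: 20.0
```

```bash
python3 st.py
```

```text
41.0 [ 590.2 -368.4   42.4] turn 2.701 [-0.4 -0.6 -0.6] [-0.038 -0.078  0.037] 1.495 0.004 53.43618545004089
```

>>> move_arm(
  rows=[
    [0, 0, -0.1, 0, 0, 0, -1],
    [0, 0, -0.05, 0, 0, 0, -1],
    [0, 0, 0, 0, 0, 0, -1],
  ],
)

```text
clock: 41.38
tool_pos: [590.2, -368.4, 42.2]
ee_rot: [0.0, 0.439, 0.898, 0.0]
wrist_force: [-4.4, 4.0, 13.1]
grip_width: 0.616
grip_force: 20.0
```

```bash
python3 st.py
```

```text
41.375 [ 590.2 -368.4   42.2] turn 2.701 [-4.4  4.  13.1] [ 0.753  1.017 -0.003] 1.496 0.004 53.55788857212899
```

Contact. Releasing, lifting away and checking everything.

>>> move_arm(
  rows=[
    [0, 0, 0.1, 0, 0, 0, -1],
    [0, 0, 0, 0, 0, 0, 1],
    [0, 0, 0, 0, 0, 0, 1],
    [0, 0, 0, 0, 0, 0, 1],
    [0, 0, 0, 0, 0, 0, 1],
    [0, 0, 1, 0, 0, 0, 1],
    [0, 0, 4, 0, 0, 0, 1],
    [0, 0, 6, 0, 0, 0, 1],
    [0, 0, 6, 0, 0, 0, 1],
    [0, -3, 5, 0, 0, 0, 1],
    [0, -5, 3, 0, 0, 0, 1],
    [0, 0, 0, 0, 0, 0, 1],
  ],
)

```text
clock: 42.88
tool_pos: [587.6, -453.9, 295.3]
ee_rot: [0.002, 0.442, 0.897, -0.002]
wrist_force: [-0.1, 0.3, 0.0]
grip_width: 1.003
grip_force: 0.0
```

```bash
python3 st.py; python3 -c "
from h import *
w=shot('wrist','w13');S=shot('scene','s13');c=shot('top','t13')
out=np.zeros((600,800,3),np.uint8);out[:339,:]=cv2.resize(c['image'][155:291,200:520],(800,340))[:339];out[345:600,:640]=w['image'][:255]
cv2.imwrite('pics/v13.png',out[:,:,::-1])"
```

```text
42.875 [ 587.6 -453.9  295.3] turn 2.695 [-0.1  0.3  0. ] [-0.039  0.054 -0.011] 1.504 0.436 87.28034703764877
```

View pics/v13.png

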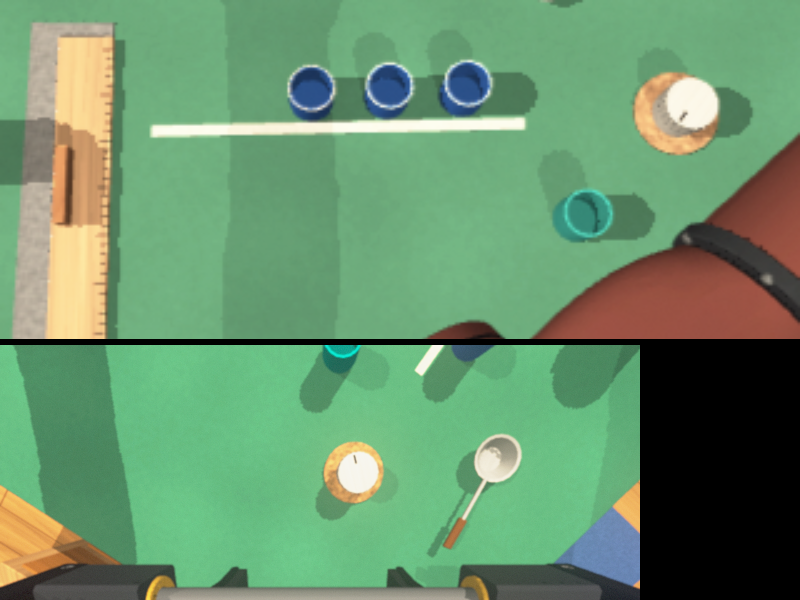

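Final view: cups at (312,88), (390,85) and (468,82), the cap on the coaster and the ruler on the pad. Checking the numbers.

```bash
python3 -c "
from h import *
c=load('t13');w=load('w13')
for p in ((312,88),(390,85),(468,82)):
    q=at(c,200+p[0]/2.5,155+p[1]/2.5,60); print(q,'tape x',(q[0]-(572.7-.0406*q[1])))
print('cap',at(w,358,127,58),at(c,200+692/2.5,155+104/2.5,58),'coaster',at(w,353.5,127.5,6),at(c,200+677/2.5,155+113/2.5,6))
e1,e2=at(c,200+113/2.5,155+37/2.5,11),at(c,200+105/2.5,155+335/2.5,11);print('ruler front',e1,e2)
"
```

```text
[592.7  19.1  60. ] tape x 20.775459999999953
[597.6 -60.8  60. ] tape x 22.431519999999978
[ 602.5 -140.7   60. ] tape x 24.087580000000003
cap [ 590.  -367.7   58. ] [ 585.  -369.4   58. ] coaster [ 590.9 -368.1    6. ] [ 586.6 -371.1    6. ]
ruler front [656.1 236.   11. ] [340.3 225.1  11. ]
```

```bash
python3 -c "
from cell import ctrl
print(ctrl.close_job())"
```

```text
the job is handed in; nothing more can be done
None
```

I handed the job in at about 43 s with every step done, but it returned no verdict: by my last camera check the three blue cups are lined up along the tape's far edge (centres about 21–24 mm, target 24), the ruler is back on its pad, and the cap stands mouth down about 2 mm off the coaster's centre.

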